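Gauge the printed spool spindles

TASK

Check the two orange printed spindles in the blue gap gauge, one at a time and upright: push the barrel between the jaws from the flared end and, if it goes in, slide it right through and out of the other end; if the jaws stop it, do not force it but lift it away. Stand a spindle that went through on top of the narrow raised wooden ledge and one that was stopped in the red tray, putting the first away before you take the other. Leave the mouse, the rook and the caliper alone.

Things in the scene. Friction and masses are not known exactly. Their poses are not given: they have to be found in the camera images.
- spindle_a: orange 3D-printed spindle, upright on the build plate. From the foot up: round barrel 70 mm tall (40 to 45 mm across: only the gauge tells if it is right), flange 56 mm across, 6 mm thick, round grip neck 34 mm across, 39 mm tall; 115 mm in all, 120 g. Origin: centre of the foot's underside; z up along its axis. The two look alike; which stands where varies.
- spindle_b: orange 3D-printed spindle, upright on the build plate. From the foot up: round barrel 70 mm tall (40 to 45 mm across: only the gauge tells if it is right), flange 56 mm across, 6 mm thick, round grip neck 34 mm across, 39 mm tall; 115 mm in all, 120 g. Origin: centre of the foot's underside; z up along its axis. The two look alike; which stands where varies.
- gauge: fixed: aluminium base 110 x 124 x 8 mm, two blue upright jaws (tops 50 mm above the table, yellow marks) across a gap open above and at both ends. The gap runs along x: 42 mm wide (in y) from x = -16 to its plain end at x = +26 mm, and flares to about 66 mm at the entry end, x = -46. Origin: on the table inside the gap; z up. Slide in towards +x.
- ledge: fixed pine ledge, a beam 180 mm long (its x axis) and 50 mm wide (y) with its flat top 70 mm above the table, standing on a green paper strip. Origin: on the table under the beam's centre.
- reject_tray: fixed red open tray, 130 x 130 mm outside, walls 4 mm thick and 25 mm high, floor about 4 mm thick. Origin: centre of its underside.
- build_plate: fixed dark steel printer build plate, 230 (x) x 130 (y) x 4 mm with a small tab at +x, on which the spindles stand 110 mm apart or so. Origin: centre of its underside.
- rook: loose red printed chess rook, 65 mm tall, 44 mm across, bystander. Origin: centre of its underside.
- mouse: loose black computer mouse, 105 x 60 x 26 mm, bystander. Origin: centre of its underside.
- caliper: loose steel caliper lying flat, 170 mm long, bystander. Origin: under the middle of its bar.
There are look-alikes about, which are no part of the job. Several things have the shape of the reject_tray; the one meant has the colours described above.

How it is judged:
By the outcome, as a careful person would: the job done as asked, in the order asked, and still so for the second after the job is handed in, with the robot touching nothing.
It also fails if it takes over 72 s, if anything falls off the work surface, if the arm or the gripper's body presses on something with over 40 N, if the wrist force passes 120 N, or if a joint passes its speed limit or range.

ROBOT

A 6-joint arm with a two-finger parallel gripper is mounted at the origin on the work surface. World frame = base frame: x ahead of the robot, y to its left, z up, the work surface at z = 0. Lengths are in m, angles in degrees, forces in N, time in s.
With the tool pointing down it reaches from about 0.325 to 0.85 m from the base axis. Payload 15.5 kg.
Tool frame: the origin (TCP) lies midway between the tips of the shut fingers; the grasp point (between the pads) lies 19 mm behind it; z points along the fingers, y is the line along which they close (so a half turn about z gives the same grasp; the last joint's range is limited). The gripper opens to 91 mm and grips with 3 to 60 N. Pads are 32 mm wide; open, the fingers measure 118 mm over their backs; the gripper's body (76 mm by 178 mm) begins 60 mm behind the grasp point.
Start: joints at [68.841, 28.281, 77.091, -0, 74.628, -5.472], TCP at [0.169, 0.602, 0.214] pointing down, gripper open.
Joint ranges: [-166.48, 166.48], [-47.26, 123.95], [12.59, 153.08], [-70.14, 250.14], [6.76, 159.57], [-176.63, 176.63]. Speed limits (degrees/s): [108.29, 108.29, 147.25, 172.46, 172.46, 172.46].

INTERFACE

Orientations are given as a 3x3 rotation matrix whose columns are the frame's x, y, z axes.
In Python, from bench import ctrl gives the robot as it stands. The module is installed in compiled form; this text tells all that it offers. Calls block until the motion is done:
- ctrl.goto(position, orientation): joint-space move of the TCP to a pose.
- ctrl.move_l(position, vel=0.15, ori=None, contact_N=None): straight line of the TCP; ori=None keeps the orientation; vel is the mean speed in m/s. With contact_N (N) it stops when the force on the tool has changed by that much, and returns True; else False.
- ctrl.movej(angles): joint-space move.
- ctrl.command_gripper(opening): opening from 0.0 (shut) to 1.0 (fully open); the grip force is fixed at half the most; returns when the fingers have stopped.
- ctrl.sleep(seconds).
- ctrl.ik(position, orientation): joint angles nearest the present ones, or None.
- ctrl.read_camera(name): name is "scene" or "top" or "wrist"; returns the picture (400x640x3 uint8, blue, green, red); there is no depth.
- ctrl.camera_params(name): a dict with "fx", "fy", "cx", "cy" (pixels), "pose" (4x4, takes a point from camera to world coordinates); the wrist camera has in their place "T_tool_cam" (4x4, takes a point from camera to tool coordinates, whose origin is the TCP and whose axes are the flange's). Camera axes: x right, y up, looking along -z (the intrinsics and any distortion apply to the point x, -y, -z); pixel columns grow to the right and rows downward; lengths in m; the calibration is good to about 2 mm. A picture is of the moment at which its call begins: read the wrist's pose just before it. camera_params takes no time and is no camera call.
A pose or a line that the arm cannot do raises ctrl.MotionError and nothing moves.
- ctrl.sign_off(): hands the job in; it is judged then, once.
Readings, each from a call of its own:
- ctrl.current_t(): time.
- ctrl.current_q(): joint angles.
- ctrl.current_dq(): joint speeds.
- ctrl.current_effort(): joint torques, N m.
- ctrl.current_tool_pos(): TCP position.
- ctrl.current_eef_rot(): TCP orientation.
- ctrl.current_contact_force(): force on the tool from outside, world axes, zero at the start.
- ctrl.current_wrist_torque(): the same for the moment, N m.
- ctrl.current_grip_width(): opening from 0.0 (shut) to 1.0 (fully open).
- ctrl.current_grasp_force(): force on a finger pad.
Only numpy, scipy, OpenCV 4.12 (cv2) and the standard library are available. Lean on these libraries where they do the work, as an engineer would, in place of code of your own. Each camera call takes 0.05 s, during which the arm holds its last target. There are 200 camera calls.

## Working session

There is one attempt and no reset: what is moved stays moved. The work goes in short steps, each a Python script; the robot and the scene stay as the last script left them, time stands still between calls to the robot, and variables do not carry over. Pictures are saved under pics/ and viewed, at most 10 in all, crops included, and the job is handed in when it is done.

```bash
mkdir -p pics
python3 - <<'E'
from bench import ctrl
import cv2,numpy as np
np.set_printoptions(precision=4,suppress=True)
for n in ("top","scene"):
    cv2.imwrite(f"pics/{n}0.png",ctrl.read_camera(n)); print(n,ctrl.camera_params(n))
print(ctrl.camera_params("wrist")); print(ctrl.current_eef_rot(),ctrl.current_t())
E
```

```text
top {'fx': 377.23715518883176, 'fy': 377.23715518883176, 'cx': 314.0402533041357, 'cy': 200.8313879762511, 'pose': array([[ 0.0284,  0.9857, -0.1659,  0.3252],
       [-0.9996,  0.0266, -0.0128,  0.1427],
       [-0.0082,  0.1662,  0.9861,  0.9858],
       [ 0.    ,  0.    ,  0.    ,  1.    ]])}
scene {'fx': 440.86773661288237, 'fy': 440.86773661288237, 'cx': 315.8005795886931, 'cy': 197.07033247713153, 'pose': array([[-0.087 , -0.7509,  0.6547,  1.3071],
       [ 0.9962, -0.0715,  0.0504,  0.2118],
       [ 0.0089,  0.6566,  0.7542,  1.0083],
       [ 0.    ,  0.    ,  0.    ,  1.    ]])}
{'fx': 316.24482626648467, 'fy': 316.24482626648467, 'cx': 316.6743364453878, 'cy': 200.41106673893933, 'T_tool_cam': array([[-0.0004,  0.9682,  0.2504,  0.0711],
       [ 1.    ,  0.0001,  0.0011,  0.0005],
       [ 0.0011,  0.2504, -0.9681, -0.1699],
       [ 0.    ,  0.    ,  0.    ,  1.    ]])}
[[-0.9627  0.2704 -0.0004]
 [ 0.2704  0.9627 -0.001 ]
 [ 0.0001 -0.001  -1.    ]] 0.1
```

View pics/top0.png

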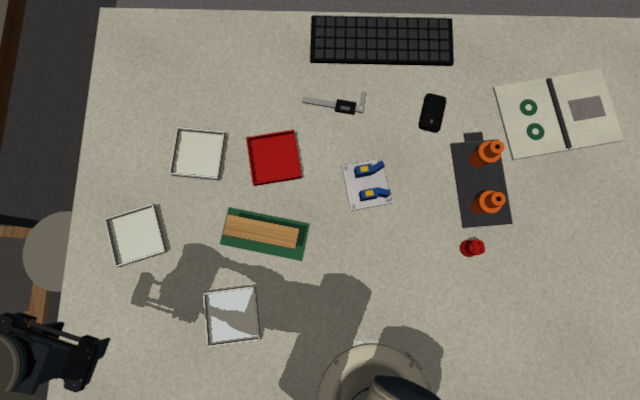

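View pics/scene0.png

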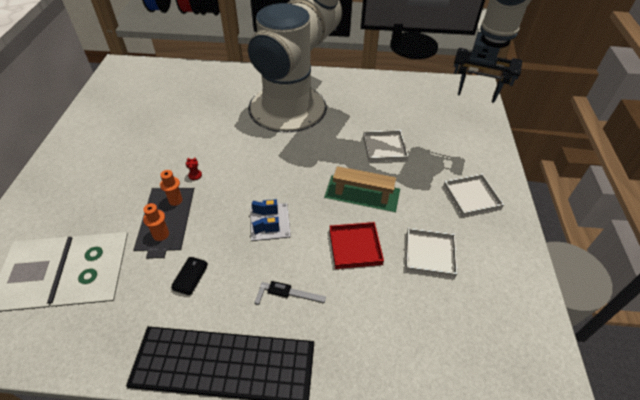

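The top view shows the spindles at about (490,152) and (490,202), the gauge at (367,184), the red tray at (275,157) and the ledge at (262,232). The scene view agrees. Next I'll cast rays for these and zoom in on the gauge.

```bash
cat > h.py <<'E'
from bench import ctrl
import cv2,numpy as np
np.set_printoptions(precision=4,suppress=True)
def cam(n):
    p=ctrl.camera_params(n)
    if n=="wrist":
        T=np.eye(4);T[:3,:3]=ctrl.current_eef_rot();T[:3,3]=ctrl.current_tool_pos();p["pose"]=T@p["T_tool_cam"]
    return p
def ray(p,uv,z):
    uv=np.atleast_2d(np.asarray(uv,float))
    d=np.c_[(uv[:,0]-p["cx"])/p["fx"],-(uv[:,1]-p["cy"])/p["fy"],-np.ones(len(uv))]@p["pose"][:3,:3].T
    o=p["pose"][:3,3]
    return (o+d*((z-o[2])/d[:,2])[:,None])[:,:2]
def blobs(mask,amin=60):
    c,_=cv2.findContours(mask.astype(np.uint8),cv2.RETR_EXTERNAL,cv2.CHAIN_APPROX_NONE)
    return sorted([k for k in c if cv2.contourArea(k)>amin],key=cv2.contourArea,reverse=True)
def rect(p,c,z):
    return cv2.minAreaRect(ray(p,c[:,0],z).astype(np.float32)*1000)
E
python3 - <<'E'
from h import *
for n in ("top","scene"):
    im=cv2.imread(f"pics/{n}0.png");p=cam(n);h=cv2.cvtColor(im,cv2.COLOR_BGR2HSV);H,S,V=[h[...,i].astype(int) for i in range(3)]
    M={"red":((H<4)|(H>174))&(S>180)&(V>60),"blue":(H>95)&(H<125)&(S>130)&(V>60),"orange":(H>=5)&(H<14)&(S>180)&(V>80),"pine":(H>10)&(H<22)&(S>70)&(S<180)&(V>120),"green":(H>55)&(H<90)&(S>80)}
    Z={"red":.025,"blue":.05,"orange":.119,"pine":.07,"green":0}
    for k in M:
        for c in blobs(M[k])[:3]: print(n,k,cv2.contourArea(c),cv2.boundingRect(c),rect(p,c,Z[k]))
t=cv2.imread("pics/top0.png");s=cv2.imread("pics/scene0.png")
a=cv2.resize(t[150:215,335:400],(400,400),interpolation=3);b=cv2.resize(s[190:245,240:295],(400,400),interpolation=3)
c=cv2.resize(t[130:220,450:515][:, :],(289,400),interpolation=3)
cv2.imwrite("pics/z.png",np.hstack([a,b]))
E
```

```text
top red 2210.5 (247, 130, 54, 55) ((601.1072998046875, 265.39276123046875), (131.8699951171875, 126.75856018066406), 11.106562614440918)
top red 284.5 (460, 240, 25, 17) ((379.2328796386719, -245.63552856445312), (39.64290237426758, 58.60608673095703), 13.881710052490234)
top blue 100.0 (360, 188, 30, 11) ((508.5331726074219, 2.4704551696777344), (22.57586097717285, 73.22443389892578), 9.411847114562988)
top blue 95.5 (355, 161, 29, 14) ((571.9805297851562, 16.269643783569336), (22.247886657714844, 72.682861328125), 13.58266830444336)
top orange 490.5 (471, 190, 35, 23) ((481.7254333496094, -249.596435546875), (51.77898025512695, 80.34976959228516), 1.5609949827194214)
top orange 414.0 (478, 140, 26, 23) ((604.6002807617188, -259.4122314453125), (52.6171989440918, 61.91682052612305), 64.61872100830078)
top orange 93.0 (470, 154, 14, 13) ((575.7409057617188, -224.075439453125), (32.00422286987305, 23.826847076416016), 39.68363571166992)
top pine 1382.5 (223, 215, 76, 33) ((401.5263366699219, 282.02117919921875), (178.72018432617188, 48.79246139526367), 80.2726821899414)
top green 1274
[... 1211 characters left out ...]
23675632477)
scene pine 996.0 (543, 161, 47, 90) ((443.68853759765625, 853.0697631835938), (59.447940826416016, 326.2870788574219), 89.02745819091797)
scene pine 713.5 (333, 167, 63, 23) ((401.0821228027344, 284.4665222167969), (180.0097198486328, 52.68769073486328), 80.41197967529297)
scene green 875.0 (325, 177, 74, 34) ((403.7605895996094, 283.67950439453125), (214.9475555419922, 89.71891021728516), 81.49394989013672)
scene green 154.0 (79, 269, 17, 14) ((760.3330688476562, -426.31561279296875), (39.46892547607422, 39.4710693359375), 23.137453079223633)
scene green 133.5 (85, 247, 17, 13) ((690.7105102539062, -439.5623474121094), (36.269351959228516, 42.39263153076172), 68.83348083496094)
```

View pics/z.png

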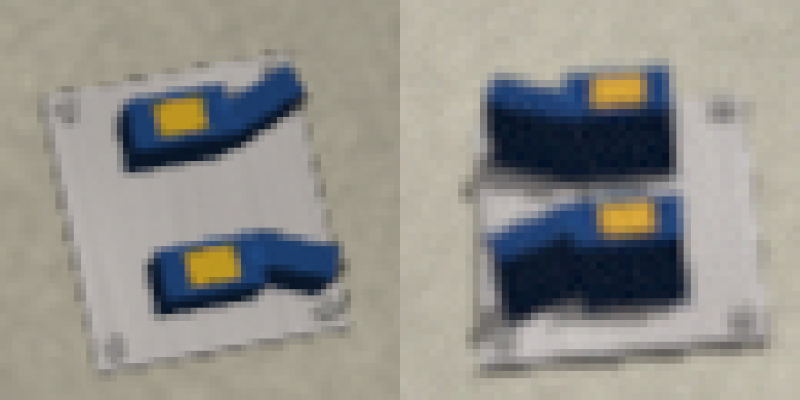

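The entry flare is at the image right, which is the −y side, so the spindles slide towards +y. Next I'll take close wrist views on the way over.

```bash
cat >> h.py <<'E'
def R(yaw): # tool down, closing line (tool y) at heading yaw (deg)
    a=np.radians(yaw);y=np.array([np.cos(a),np.sin(a),0]);z=np.array([0,0,-1.])
    return np.c_[np.cross(y,z),y,z]
import pickle
def snap(name):
    p=cam("wrist");im=ctrl.read_camera("wrist");cv2.imwrite(f"pics/{name}.png",im);pickle.dump(p,open(f"pics/{name}.pkl","wb"))
E
python3 - <<'E'
from h import *
p=cam("top");print(ray(p,[(497,147),(498,199)],.119))
for n,x,y,z in (("ledge",.41,.283,.24),("gauge",.54,.01,.2),("spin",.54,-.26,.26)):
    ctrl.goto([x,y,z],R(102)); ctrl.sleep(.15); snap(n); print(ctrl.current_t())
a=[cv2.imread(f"pics/{n}.png") for n in ("ledge","gauge","spin")]
cv2.imwrite("pics/w.png",np.vstack([np.hstack([cv2.resize(x,(400,250)) for x in a[:2]]),np.hstack([cv2.resize(a[2],(400,250)),np.zeros((250,400,3),np.uint8)])]))
E
```

```text
[[ 0.6126 -0.2773]
 [ 0.4869 -0.2731]]
1.7833
3.15
4.425
```

View pics/w.png

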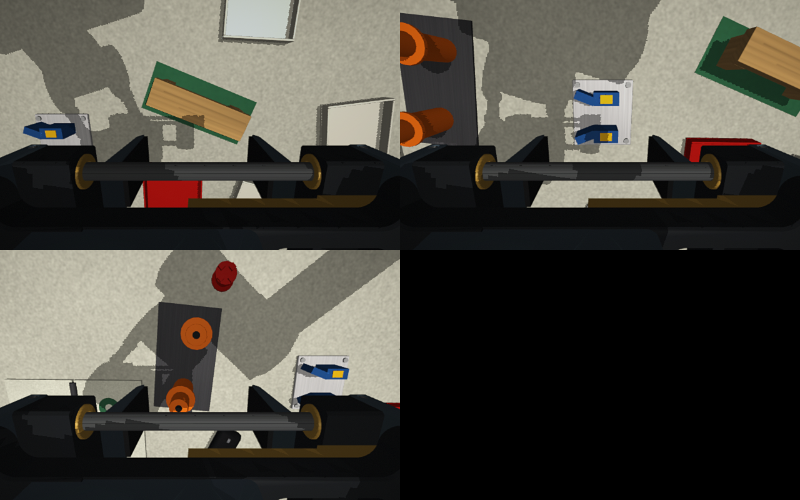

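The wrist views show the gauge plate fully, at about (605,112) in the mosaic's right panel. The ledge shows at (200,103), the near spindle at (196,333), and the far spindle partly hidden at (180,400). Next I'll get numbers from the full images.

Run:
```python
from h import *
def ld(n):
    im=cv2.imread(f"pics/{n}.png");h=cv2.cvtColor(im,cv2.COLOR_BGR2HSV);return im,pickle.load(open(f"pics/{n}.pkl","rb")),*[h[...,i].astype(int) for i in range(3)]
im,p,H,S,V=ld("gauge");roi=np.zeros(H.shape,bool);roi[110:238,260:390]=1
for nm,m,z in (("yellow",(H>20)&(H<32)&(S>130)&roi,.05),("blue+y",(((H>95)&(H<125)&(S>110))|((H>20)&(H<32)&(S>130)))&roi&(V>90),.05),("base",(S<22)&roi&(V>90),.008)):
    for c in blobs(m,20)[:2]: print(nm,cv2.contourArea(c),cv2.boundingRect(c),rect(p,c,z))
c=cv2.convexHull(np.vstack(blobs((S<22)&roi&(V>90),20)[:1]));print("basehull",rect(p,c,.008))
im2,p,H,S,V=ld("ledge");m=(H>10)&(H<22)&(S>60)&(V>90)
for c in blobs(m,800)[:2]: print("ledge",cv2.boundingRect(c),rect(p,c,.07))
im3,p,H,S,V=ld("spin")
for c in blobs((V<70)[100:165,280:345],15)[:3]:
    c=c+[280,100];print("hole",cv2.contourArea(c),cv2.boundingRect(c),rect(p,c,.119))
o=(H>=3)&(H<16)&(S>150)&(V>60)
for c in blobs(o,200)[:2]: print("or",cv2.boundingRect(c),cv2.minEnclosingCircle(c),rect(p,c,.08))
a=cv2.resize(im[100:240,260:400],(400,400),interpolation=3);b=cv2.resize(im3[90:200,260:370],(400,400),interpolation=3)
cv2.imwrite("pics/z2.png",np.hstack([a,b]))
```

```text
yellow 246.5 (320, 152, 20, 14) ((505.8616638183594, 17.739261627197266), (13.124582290649414, 19.336257934570312), 12.078018188476562)
yellow 184.0 (321, 213, 18, 13) ((568.4500732421875, 31.786518096923828), (13.361552238464355, 18.176342010498047), 12.087069511413574)
blue+y 1243.5 (278, 145, 73, 25) ((508.45440673828125, 2.427825927734375), (22.916454315185547, 73.14413452148438), 9.5391845703125)
blue+y 410.0 (321, 209, 28, 20) ((566.8291625976562, 36.93701171875), (21.13870620727539, 28.927770614624023), 12.086955070495605)
base 5965.5 (276, 127, 97, 105) ((537.6095581054688, 19.65517807006836), (122.9345474243164, 109.31184387207031), 12.072967529296875)
basehull ((537.6094970703125, 19.655166625976562), (122.93450164794922, 109.3118667602539), 12.072996139526367)
ledge (233, 125, 170, 101) ((399.9000244140625, 283.6976013183594), (179.17251586914062, 49.81142044067383), 80.15913391113281)
hole 1699.0 (280, 100, 65, 65) ((484.55950927734375, -274.70947265625), (60.1959114074707, 62.8275146484375), 12.07516098022461)
hole 97.0 (308, 130, 12, 12) ((486.7317810058594, -272.5463562011719), (10.395943641662598, 10.613353729248047), 12.076746940612793)
or (288, 108, 52, 52) ((313.74371337890625, 133.40200805664062), 26.282033920288086) ((487.1270751953125, -272.8087158203125), (54.10224533081055, 55.340457916259766), 12.077400207519531)
or (265, 205, 47, 55) ((286.5, 232.5), 29.334379196166992) ((604.2646484375, -278.832275390625), (67.12401580810547, 54.275577545166016), 12.081498146057129)
```

View pics/z2.png

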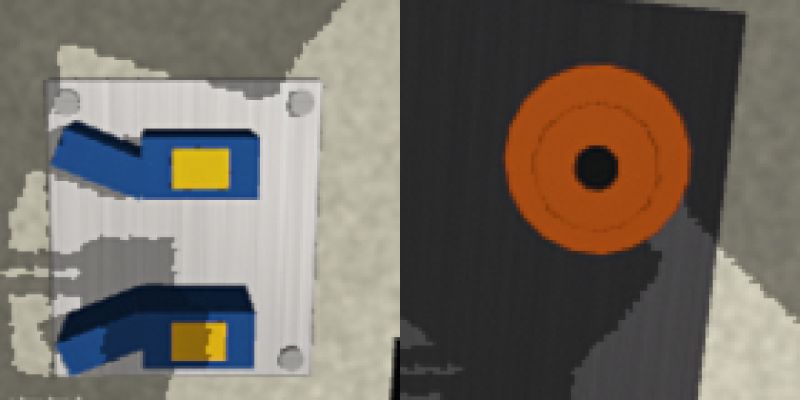

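Gauge yaw is about 102.5° with its origin near (0.538, 0.020), and the near spindle is at (0.487, −0.2727). I'll grasp that one and push it in with contact detection.

```bash
cat >> h.py <<'E'
YAW=102.5; G0=np.array([.5383,.0199]); a_=np.radians(YAW)
gx=np.array([np.cos(a_),np.sin(a_)]); gy=np.array([-gx[1],gx[0]])
RT=R(YAW); DZ=.079   # TCP above the foot
def P(xy,foot): return [*xy,foot+DZ]
def G(x,y,foot): return P(G0+x*gx+y*gy,foot)
def gl(v): v=np.asarray(v)[:2]; return np.array([v@gx,v@gy])
def stat(s):
    t=np.asarray(ctrl.current_tool_pos());print(s,"t%.2f"%ctrl.current_t(),"tcp",t,"gauge",1e3*gl(t[:2]-G0),"F",gl(ctrl.current_contact_force()),ctrl.current_contact_force()[2],"w",ctrl.current_grip_width()*91,"gf",ctrl.current_grasp_force())
def grasp(xy):
    ctrl.goto(P(xy,.06),RT); ctrl.move_l(P(xy,.004),vel=.12); ctrl.command_gripper(0.); stat("grasped")
    ctrl.move_l(P(xy,.03),vel=.1)
def entry():
    ctrl.move_l(G(-.09,0,.03),vel=.2); ctrl.move_l(G(-.09,0,.0115),vel=.06); ctrl.sleep(.1); stat("entry")
E
python3 - <<'E'
from h import *
grasp(np.array([.4869,-.2727])); entry()
print(ctrl.move_l(G(.065,0,.0115),vel=.05,contact_N=8)); stat("push")
snap("push1")
E
```

```text
grasped t6.55 tcp [ 0.4869 -0.2727  0.0829] gauge [-274.506   113.5385] F [-0.7464 -0.2641] -0.5528543128967311 w 33.13142488437707 gf 29.998435378074646
entry t8.75 tcp [ 0.5579 -0.0681  0.0905] gauge [-90.1007  -0.0631] F [-0.4376 -0.776 ] -0.33811480734914545 w 33.4102850202365 gf 29.99799907207489
False
push t12.00 tcp [0.5243 0.0833 0.0905] gauge [64.9076 -0.0051] F [0.2175 0.4376] -0.8824165742105752 w 33.19759177844183 gf 29.99799281358719
```

The first spindle slid through freely and came out at x = +65 mm. It goes on the ledge, then I'll look at it and at the second spindle.

Run:
```python
from h import *
L=np.array([.4003,.2835])
p=ctrl.current_tool_pos()
ctrl.move_l(P(p[:2],.10),vel=.15); ctrl.move_l(P(L,.10),vel=.2); ctrl.move_l(P(L,.076),vel=.1); ctrl.sleep(.1)
print(ctrl.move_l(P(L,.067),vel=.02,contact_N=4)); stat("down")
ctrl.command_gripper(1.0); ctrl.move_l(P(L,.16),vel=.15); stat("up")
cv2.imwrite("pics/topL.png",ctrl.read_camera("top"));cv2.imwrite("pics/scL.png",ctrl.read_camera("scene"));
ctrl.goto([.66,-.275,.26],RT); ctrl.sleep(.15); snap("spin2"); stat("spin2")
a=cv2.resize(cv2.imread("pics/topL.png")[190:270,210:320],(400,290),interpolation=3);b=cv2.resize(cv2.imread("pics/scL.png")[120:215,310:420],(400,290),interpolation=3)
cv2.imwrite("pics/m.png",np.vstack([np.hstack([a,b]),np.hstack([cv2.resize(cv2.imread("pics/spin2.png"),(400,250)),cv2.resize(cv2.imread("pics/push1.png"),(400,250))])]))
im=cv2.imread("pics/spin2.png");h=cv2.cvtColor(im,cv2.COLOR_BGR2HSV);H,S,V=[h[...,i].astype(int) for i in range(3)];p=pickle.load(open("pics/spin2.pkl","rb"))
for c in blobs((H>=3)&(H<16)&(S>150)&(V>60),200)[:3]:
    x,y,w,hh=cv2.boundingRect(c);print("or",(x,y,w,hh),rect(p,c,.08))
    for d in blobs((V<70)[y+8:y+hh-8,x+8:x+w-8],15)[:3]: d=d+[x+8,y+8];print(" hole",cv2.contourArea(d),cv2.boundingRect(d),rect(p,d,.119))
```

```text
True
down t14.98 tcp [0.4005 0.2836 0.1487] gauge [287.2426  77.4467] F [ 0.0119 -0.1735] 4.142692980060102 w 32.88156911820104 gf 30.000300407409668
up t16.72 tcp [0.3999 0.2833 0.2383] gauge [287.0946  78.1073] F [-0.8864 -0.1232] -0.5783919978316363 w 90.70178526156681 gf 0.0
spin2 t19.23 tcp [ 0.6602 -0.2743  0.2601] gauge [-313.5777  -55.3207] F [ 0.1093 -0.1906] 0.18665327169005694 w 91.27362143837466 gf 0.0
or (298, 116, 51, 51) ((612.873291015625, -277.0357971191406), (53.723716735839844, 54.69418716430664), 12.543513298034668)
 hole 95.0 (319, 139, 12, 12) ((612.9537963867188, -276.3299560546875), (10.556188583374023, 10.704449653625488), 12.5435791015625)
```

View pics/m.png

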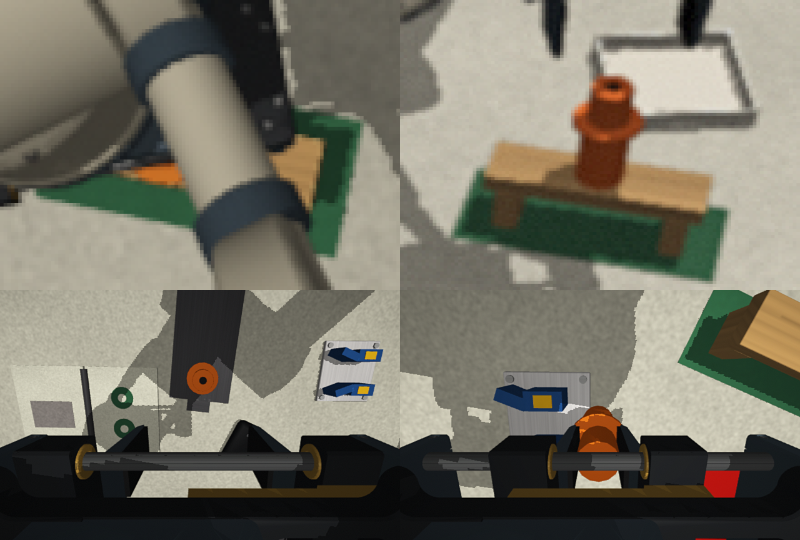

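The first spindle stands well on the ledge (scene crop, foot at about (600,180)). The second is at (0.613, −0.2766).

Run:
```python
from h import *
grasp(np.array([.6129,-.2766])); entry()
print(ctrl.move_l(G(.065,0,.0115),vel=.04,contact_N=8)); stat("push")
```

```text
grasped t21.34 tcp [ 0.6129 -0.2766  0.083 ] gauge [-305.6448   -8.6372] F [-0.5401  0.4697] 0.06003938773130679 w 33.295300373537 gf 29.99674916267395
entry t23.53 tcp [ 0.5579 -0.068   0.0906] gauge [-90.0967  -0.1055] F [-0.1605 -0.2019] -0.4917062484653684 w 33.30365012927946 gf 29.99641388654709
True
push t25.40 tcp [ 0.5436 -0.0045  0.0905] gauge [-24.9561   0.0758] F [-2.8327  0.9914] 3.9983600321842547 w 33.54501692964738 gf 29.998095631599426
```

It was stopped at x = −25 mm. To rule out misalignment, I'll probe gently once on each side.

Run:
```python
from h import *
for y in (.0015,-.0015):
    ctrl.move_l(G(-.045,y,.0115),vel=.06); ctrl.sleep(.1); stat("free")
    print(ctrl.move_l(G(-.005,y,.0115),vel=.03,contact_N=8)); stat("push%g"%y)
snap("stop2")
cv2.imwrite("pics/sc2.png",cv2.resize(ctrl.read_camera("scene")[170:260,210:320],(660,540),interpolation=3))
```

```text
free t25.98 tcp [ 0.5464 -0.0243  0.0904] gauge [-44.9441   1.6317] F [-0.6941 -0.4072] 0.051149175111368184 w 33.42184522713819 gf 29.967883229255676
True
push0.0015 t26.76 tcp [ 0.5431 -0.0045  0.0907] gauge [-24.8607   0.5654] F [-5.2845 -0.1436] 2.419910050951131 w 33.47037683483008 gf 29.99061942100525
free t27.35 tcp [ 0.5493 -0.0237  0.0904] gauge [-44.8987  -1.3109] F [-0.6739  0.7227] -0.28708052681753615 w 33.18538877418504 gf 29.958251416683197
True
push-0.0015 t28.10 tcp [ 0.5441 -0.0048  0.0902] gauge [-25.3353  -0.3069] F [-1.351   4.2883] 4.686711436631238 w 33.58190367023217 gf 29.974389374256134
```

View pics/sc2.png

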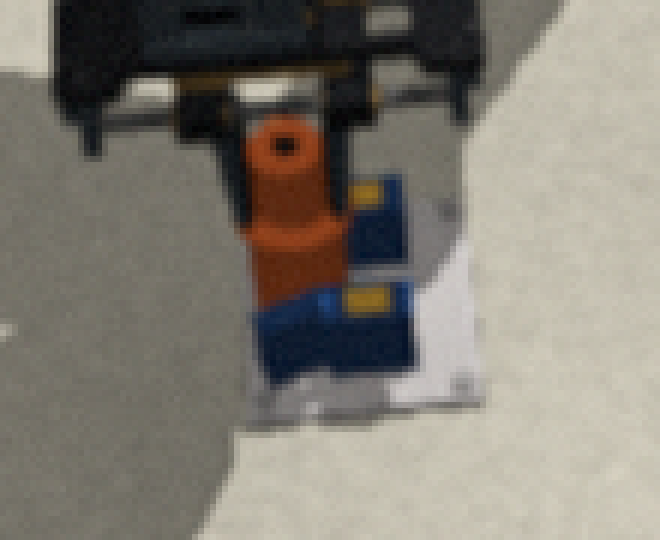

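The picture shows the barrel stuck in the flare at (295,270). Both side probes self-centred and stopped at the same depth, so this spindle is oversize. I'll lift it away to the red tray.

Run:
```python
from h import *
T=np.array([.604,.266])
ctrl.move_l(G(-.045,0,.0115),vel=.06); ctrl.move_l(G(-.045,0,.075),vel=.15)
ctrl.move_l(P(T,.075),vel=.2); ctrl.move_l(P(T,.011),vel=.12); ctrl.sleep(.1)
print(ctrl.move_l(P(T,.0),vel=.02,contact_N=4)); stat("down")
ctrl.command_gripper(1.0); ctrl.move_l(P(T,.10),vel=.15); ctrl.goto([.62,.05,.32],RT); ctrl.sleep(.3); stat("end")
a=cv2.resize(ctrl.read_camera("top")[90:290,190:530],(680,400));b=cv2.resize(ctrl.read_camera("scene")[110:310,150:490],(340,200),interpolation=3)
c=cv2.resize(ctrl.read_camera("scene")[140:280,300:400],(143,200));
cv2.imwrite("pics/end.png",np.vstack([a,np.hstack([b,c,np.zeros((200,197,3),np.uint8)])]))
```

```text
True
down t32.07 tcp [0.6042 0.2657 0.083 ] gauge [ 225.7586 -117.5436] F [-2.1335  0.4085] 6.371212195351736 w 33.48888697300263 gf 30.002760887145996
end t35.15 tcp [0.6199 0.0508 0.3195] gauge [ 12.4771 -86.3145] F [-0.6624  0.1934] -0.2599963866703845 w 91.0508665835793 gf 0.0
```

View pics/end.png

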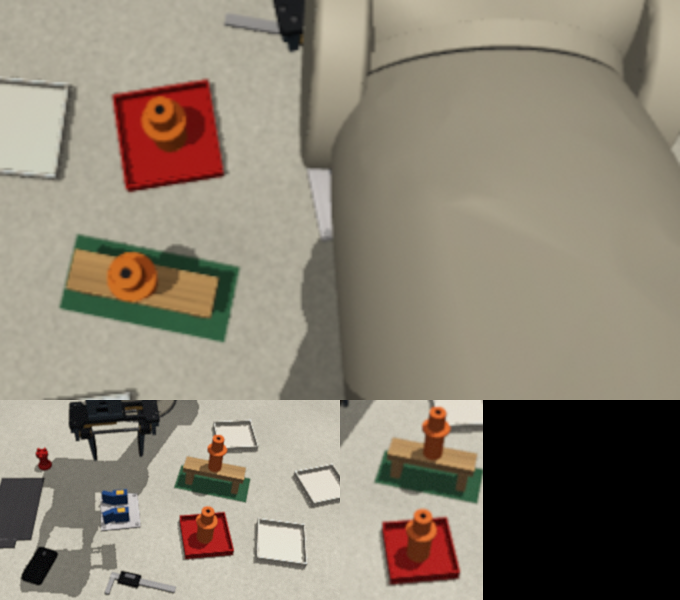

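Both spindles stand upright, one on the ledge at (132,275) and one in the red tray at (163,120). The mouse, rook and caliper have not been touched.

```bash
python3 -c "
from bench import ctrl
print(ctrl.sign_off())"
```

```text
the job is handed in; nothing more can be done
None
```

I've handed the job in at about 35 s: the spindle that slid through the gauge stands on the ledge, and the one the jaws stopped stands in the red tray.

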